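# Slide a screw tin home in its lane and roll its label to the front

### The arm

A 6-joint arm with a two-finger parallel gripper is mounted at the origin on the work surface. World frame = base frame: x ahead of the robot, y to its left, z up, the work surface at z = 0. Lengths are in m, angles in rad, forces in N, time in s.
With the tool pointing down it reaches from about 0.275 to 1 m from the base axis. Payload 8.4 kg.
Tool frame: the origin (TCP) lies on the centre line of the jaws, within the pads' length; the fingertips stand 17 mm ahead of it and the grasp point (between the pads) lies 2 mm behind it (bot.tcp_to_tips is the z of the fingertips in the tool frame, in m); z points along the fingers, y is the line along which they close (so a half turn about z gives the same grasp; the last joint's range is limited). The gripper opens to 85 mm and grips with 20 to 120 N. Pads are 22 mm wide; open, the fingers measure 114 mm over their backs; the gripper's body (76 mm by 85 mm) begins 54 mm behind the grasp point. The pads swing forward as they close: fully open they stand 13 mm farther back than shut.
Start: joints at [1.323, 0.353, 1.633, -0, 1.155, -0.002], TCP at [0.152, 0.606, 0.248] pointing down, gripper open.
Joint ranges: [-2.63, 2.63], [-0.92, 2.1], [0.06, 2.66], [-1.3, 4.44], [0, 2.69], [-3.02, 3.02]. Speed limits (rad/s): [2.22, 2.22, 2.79, 3.14, 3.14, 3.14].

### API

Orientations are given as a unit quaternion [x, y, z, w].
In Python, from workcell import bot, hand, kinematics, get_obs, vision, hand_in gives the robot as it stands. The module is installed in compiled form; this text tells all that it offers. Calls block until the motion is done:
- bot.reach(position, orientation): joint-space move of the TCP to a pose.
- bot.servo_line(position, ori=None, velocity=0.15): straight line of the TCP; ori=None keeps the orientation; velocity is the mean speed in m/s.
- bot.goto_joints(angles): joint-space move.
- hand.move_gripper(opening, strength=None): finger opening in m; strength is the grip in N (None keeps the last); returns when the fingers have stopped.
- bot.dwell(seconds).
- kinematics.solve_ik(position, orientation): joint angles nearest the present ones, or None.
- get_obs(): the state.
- vision.read_camera(name): name is "scene" or "top" or "wrist"; returns a dict with "frame" (384x512x3 uint8, red, green, blue), "intrinsics" (3x3 intrinsics, pixels), "view" (4x4, takes a point from world to camera coordinates). Camera axes: x right, y down, z forward; pixel columns grow to the right and rows downward; lengths in m; the calibration is good to about 2 mm. A picture is of the moment at which its call begins. There is no depth.
A pose or a line that the arm cannot do raises bot.IKError and nothing moves.
- hand_in(): hands the job in; it is judged then, once.
The state is a dict: "time_s": time; "joint_pos": joint angles; "joint_vel": joint speeds; "joint_efforts": joint torques, N m; "position": TCP position; "orientation": TCP orientation; "wrist_force": force on the tool from outside, world axes, zero at the start; "ft_torque": the same for the moment, N m; "gripper_width": finger opening in m; "grip_force": force on a finger pad.
Only numpy, scipy, OpenCV 4.12 (cv2) and the standard library are available. Lean on these libraries where they do the work, as an engineer would, in place of code of your own. Each camera call takes 0.05 s, during which the arm holds its last target. There are 200 camera calls.

### The job

On the white stock tray, the tin with the yellow label was left pulled forward and turned away: slide it back into its own lane until it stands fully home against the back fence, and roll it round by its edge with a fingertip (it is too wide to grip) until its yellow label faces squarely to the front of the tray, as on the blue and red tins beside it. The tin is thin and dents, so push and roll it gently, well under 30 N, and keep it standing flat on the tray. Leave the blue and the red tin where they stand, with their labels to the front.

Things in the scene. Friction and masses are not known exactly. Their poses are not given: they have to be found in the camera images.
- tin_yellow: Tin to put in order: thin steel, upright plain cylinder, diameter 104 mm, 66 mm high, black lid, loose, about 0.35 to 0.7 kg. Origin: centre of its underside, z up its axis. The yellow label, 40 mm high, about 40 degrees to either side, is centred on the tin's -x side; it faces front when the tin's x axis points the same way as the tray's x axis. Fingertips grip it well (friction about 0.5 or more).
- tin_yellow_label (a point): Centre of the yellow label: on the wall, 52 mm from the tin's axis, 33 mm above its underside. Above it a yellow strip 26 mm wide runs up over the lid's edge and about 30 mm in over the lid towards its middle, so it is seen from above. Axes as the tin's. Pressed at its front with about 7 to 12 N against the fence, the tin turns with a dragging fingertip; under about 5 N the fingertip slips.
- tray: White stock tray fixed on the bench, 290 mm (x) by 384 mm (y), floor 8 mm thick. Origin: centre of its underside; x from the open front edge (robot side) to the back fence, y left, z up. Three lanes centred at y = +122, 0, -122 mm, 110 mm clear between dividers 12 mm thick with round noses that run from x = +24 mm to the fence, tops 36 mm above the bench. In front of them the floor is open.
- tray_fence (a point): Middle of the back fence's inner face, 133 mm behind the tray's origin; fence top 60 mm above the bench. A tin is home when it touches the fence: its axis then 52 mm in front of it. Floor, fence and dividers are fixed and slippery (friction about 0.12, varying by a fifth), so a tin held against the fence turns under a fingertip pressing its front and dragging sideways. Axes as the tray's.
- tag_yellow: Small yellow lane tag, 70 mm wide, on the tray's front edge at the centre line of the yellow tin's lane, the only lane with no tin at its fence. Origin at its middle, 145 mm in front of the tray's origin in x, 11 mm above the bench; axes as the tray's. The tin starts with its axis 100 to 140 mm behind the tag and up to 10 mm off the lane's centre line.
- tin_blue: Neighbour tin of the same size and kind with a blue label on its -x side, home in its lane, label to the front. Loose; leave alone. Origin: centre of its underside.
- tin_red: Neighbour tin of the same size and kind with a red label on its -x side, home in its lane, label to the front. Loose; leave alone. Origin: centre of its underside.
There are look-alikes about, which are no part of the job. What is shaped like the tin_yellow but turquoise is not meant.

How it is judged:
At the end, for the whole second after the job is handed in: The yellow tin stands upright and still in its own lane (behind the yellow tag), within 5 mm of the back fence, its label within 10 degrees of square to the front; the blue and red tins are within 12 mm of where they were, their labels within about 14 degrees of the front (x of tin_yellow in the frame of tray above 0.076 m and y of tin_yellow in the frame of tag_yellow between -0.006 and 0.006 m and angle between the x axis of tin_yellow and the x axis of tray, either way round below 0.175 rad and x of tin_yellow_label in the frame of tray below 0.06 m and angle between tin_yellow's own z axis and vertical below 0.04 rad and linear speed of tin_yellow below 0.01 m/s and angular speed of tin_yellow below 0.05 rad/s and distance of each of tin_blue, tin_red from where it was at the start of the episode below 0.012 m and angle between the x axis of each of tin_blue, tin_red and the x axis of tray, either way round below 0.25 rad); the robot touches nothing.
It fails at once if the yellow tin is pressed with more than 30 N (it dents) (contact force between any of the fingers, the arm and tin_yellow above 30 N).
It fails at once if the yellow tin is tipped by more than about 11 degrees or lifted off the tray (angle between tin_yellow's own z axis and vertical above 0.2 rad or height (world z) of tin_yellow above 0.02 m).
It fails at once if the blue or red tin is knocked out of its place (distance of any of tin_blue, tin_red from where it was at the start of the episode above 0.03 m).
It also fails if it takes over 67 s, if anything falls off the work surface, if the arm or the gripper's body presses on something with over 40 N, if the wrist force passes 120 N, or if a joint passes its speed limit or range.

## Working session

There is one attempt and no reset: what is moved stays moved. The work goes in short steps, each a Python script; the robot and the scene stay as the last script left them, time stands still between calls to the robot, and variables do not carry over. Pictures are saved under pics/ and viewed, at most 10 in all, crops included, and the job is handed in when it is done.

```bash
mkdir -p pics; python3 - <<'E'
from workcell import bot, hand, kinematics, get_obs, vision
import cv2, numpy as np
for n in ("top","scene"):
    c=vision.read_camera(n); cv2.imwrite(f"pics/{n}0.png",c["frame"][:,:,::-1]); print(n,c["intrinsics"].round(2).tolist(),c["view"].round(4).tolist())
o=get_obs(); print(o["time_s"],o["orientation"],o["wrist_force"],bot.tcp_to_tips)
E
```

```text
top [[407.75, 0.0, 256.53], [0.0, 407.75, 193.16], [0.0, 0.0, 1.0]] [[0.0079, -0.9998, 0.018, -0.028], [-0.9968, -0.0093, -0.0799, 0.5075], [0.0801, -0.0173, -0.9966, 0.9035], [0.0, 0.0, 0.0, 1.0]]
scene [[378.79, 0.0, 245.83], [0.0, 378.79, 200.24], [0.0, 0.0, 1.0]] [[-0.262, 0.9649, 0.0182, 0.1345], [0.6102, 0.1802, -0.7715, -0.2388], [-0.7477, -0.1911, -0.636, 1.2038], [0.0, 0.0, 0.0, 1.0]]
0.1 [ 1.22583875e-01  9.92457976e-01 -5.96563448e-04 -6.48513123e-05] [-0.32599965 -1.13305097 -0.80298519] 0.017
```

View pics/top0.png

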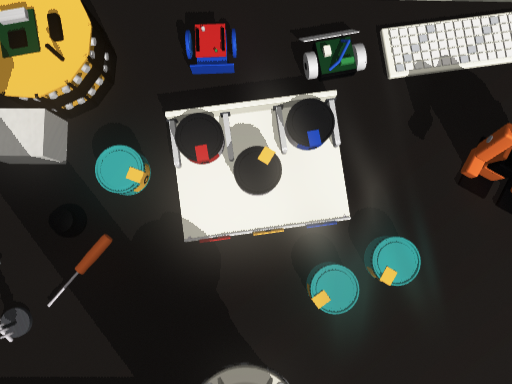

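View pics/scene0.png

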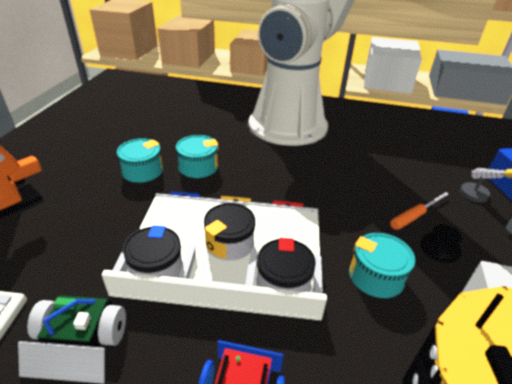

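Candidates with a yellow strip in the top view: the black-lidded tin on the tray (257,170), strip at (266,156), and the turquoise tins at (120,170), (333,289) and (396,261). I choose the one on the tray, behind the yellow tag (268,232). Its label points to the back.

```bash
cat > h.py <<'E'
from workcell import bot, hand, kinematics, get_obs, vision, hand_in
import cv2, numpy as np
def ray(c,uv,z):
    K,V=c["intrinsics"],c["view"]; R,t=V[:3,:3],V[:3,3]
    d=R.T@np.linalg.solve(K,[uv[0],uv[1],1.]); o=-R.T@t
    return (o+d*(z-o[2])/d[2])[:2]
def blob(m,near=None):
    n,l,s,ce=cv2.connectedComponentsWithStats(m.astype(np.uint8))
    i=1+(np.argmax(s[1:,4]) if near is None else np.argmin([np.hypot(*(q-near)) if a[4]>15 else 1e9 for q,a in zip(ce[1:],s[1:])]))
    return l==i,ce[i],s[i,4]
def see(box=None):
    """tray pose from front tags and home lids; yellow tin centre and label angle in the tray frame"""
    c=vision.read_camera("top"); f=c["frame"]; h=cv2.cvtColor(f,cv2.COLOR_RGB2HSV); H,S,Vv=[h[...,i].astype(int) for i in range(3)]
    vv,uu=np.mgrid[:384,:512]
    yel=(H>15)&(H<33)&(S>110)&(Vv>90); red=((H<8)|(H>172))&(S>130)&(Vv>70); blu=(H>105)&(H<130)&(S>130)&(Vv>70)
    return c,f,yel,red,blu,(Vv<75)
E
python3 - <<'E'
from h import *
c,f,y,r,b,d=see()
tags={}
for n,m,p in(("r",r,(215,239)),("y",y,(268,232)),("b",b,(322,224))):
    M,ce,a=blob(m,p); tags[n]=ray(c,ce,.011); print("tag",n,ce.round(1),a,tags[n].round(4))
for n,m,p in(("r",r,(202,153)),("y",y,(266,156)),("b",b,(314,138))):
    M,ce,a=blob(m,p); print("strip",n,ce.round(1),a,ray(c,ce,.074).round(4))
for n,p in(("r",(200,137)),("y",(257,170)),("b",(310,123))):
    g=cv2.cvtColor(f,cv2.COLOR_RGB2GRAY)
    M,ce,a=blob(d,p); cn=max(cv2.findContours(M.astype(np.uint8),0,2)[0],key=cv2.contourArea)
    (u,v),R=cv2.minEnclosingCircle(cn); e=cv2.fitEllipse(cv2.convexHull(cn)); print("lid",n,a,(round(u,1),round(v,1)),round(R,1),np.round(e[0],1),np.round(e[1],1),ray(c,e[0],.074).round(4))
cv2.imwrite("pics/crop0.png",cv2.resize(f[80:250,150:365,::-1],None,fx=3.5,fy=3.5,interpolation=cv2.INTER_CUBIC))
E
```

```text
tag r [214.1 239.4] 80 [0.4025 0.0714]
tag y [267.8 231.9] 100 [ 0.4204 -0.0502]
tag b [313.5 138.5] 225 [ 0.6369 -0.1549]
strip r [202.9 154.1] 270 [0.5864 0.0931]
strip y [265.7 155.2] 195 [ 0.5856 -0.0417]
strip b [313.5 138.5] 225 [ 0.6231 -0.145 ]
lid r 1623 (198.8, 136.2) 24.5 [198.8 136.4] [47.5 48.7] [0.6249 0.1026]
lid y 1282 (256.8, 169.5) 23.6 [254. 170.] [39.5 48.1] [ 0.5531 -0.0168]
lid b 1630 (311.3, 119.7) 26.5 [310.5 121. ] [46.6 50.8] [ 0.6617 -0.1386]
```

View pics/crop0.png

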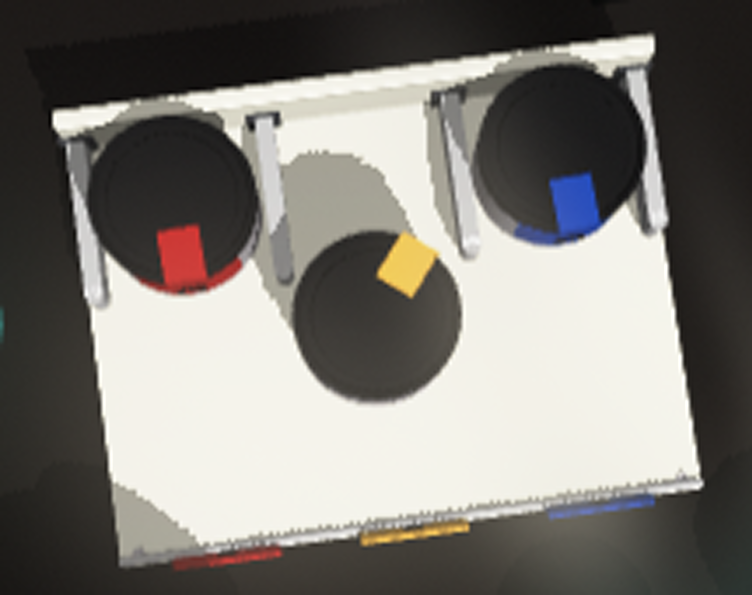

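The crop shows the black-lidded tin at (377,316), with its strip at (407,263) pointing back and to the right, so the choice holds. I'll push it home with the half-open fingers as a cradle.

```bash
cat >> h.py <<'E'
YAW=np.radians(8.5); O=np.array([.5625,-.0290]); C,Sn=np.cos(YAW),np.sin(YAW); RT=np.array([[C,-Sn],[Sn,C]])
def t2w(x,y): return O+RT@[x,y]
def w2t(p): return RT.T@(np.asarray(p)-O)
def ori(a):  # tool down, tool x at angle a from tray x
    a=a+YAW; return [np.cos(a/2),np.sin(a/2),0.,0.]
def pose(x,y,tip,a=0,off=.017): return [*t2w(x,y),tip+off],ori(a)
def force(): return np.array(get_obs()["wrist_force"])
def ftray(F0): f=force()-F0; return np.array([*(RT.T@f[:2]),f[2]])
def tin(pred=(257.7,170.3)):
    c,f,y,r,b,d=see(); S,sc,a=blob(y,pred)
    m=(d|S).astype(np.uint8); w=np.zeros_like(m); cv2.circle(w,tuple(int(round(q)) for q in pred),30,1,-1)
    M,_,_=blob(cv2.morphologyEx(m*w,cv2.MORPH_OPEN,np.ones((5,5))))
    cn=max(cv2.findContours(M.astype(np.uint8),0,2)[0],key=cv2.contourArea); (u,v),R=cv2.minEnclosingCircle(cn)
    p=w2t(ray(c,(u,v),.074)); q=w2t(ray(c,sc,.074)); dd=q-p
    print("tin tray",p.round(4),"R",round(R,1),"label deg",round(np.degrees(np.arctan2(dd[1],dd[0])),1),"strip r",np.hypot(*dd).round(4),a); return p
E
python3 - <<'E'
from h import *
for n,uv in(("red",(199.4,138.3)),("blue",(310.3,122.3)),("yel",(257.7,170.3))): print(n,w2t(ray(see()[0],uv,.074)).round(4))
print("tag",w2t([.4204,-.0502]).round(4))
p=tin()
print([kinematics.solve_ik(*pose(-.1,p[1],.2,a)) is not None and kinematics.solve_ik(*pose(-.1,p[1],.2,a)).round(2).tolist() for a in(0,np.pi)],get_obs()["time_s"])
E
```

```text
red [0.0768 0.1202]
blue [ 0.0791 -0.1222]
yel [-0.0091  0.0056]
tag [-0.1437  0.    ]
tin tray [-0.0062  0.0067] R 24.2 label deg -39.9 strip r 0.0352 194
[[-0.08, 0.14, 2.0, -0.0, 1.01, 1.34], [-0.08, 0.14, 2.0, -0.0, 1.01, -1.8]] 0.35
```

```bash
python3 - <<'E'
from h import *
hand.move_gripper(.06); 
bot.reach(*pose(-.1,.005,.2))
p,o=pose(-.1,.005,.042,0,.013); bot.servo_line(p,o,velocity=.15); bot.dwell(.3); F0=force(); print(F0.round(2),get_obs()["time_s"],get_obs()["gripper_width"])
t=get_obs()["time_s"]
# approach and push home: y eases to centre line before dividers
for x in np.concatenate([np.arange(-.085,.0,.006),np.arange(.0,.034,.0015)]):
    y=np.interp(x,[-.06,-.035],[.005,0.])
    bot.servo_line(pose(x,y,.042,0,.013)[0],velocity=.06); f=ftray(F0)
    print(round(x,4),w2t(get_obs()["position"][:2]).round(4),f.round(1),round(get_obs()["time_s"]-t,2))
    if f[0]<-6 or abs(f[1])>6: break
tin((254,140)) ; print(get_obs()["time_s"])
c=see()[1]; cv2.imwrite("pics/p1.png",cv2.resize(c[80:250,150:365,::-1],None,fx=3,fy=3))
E
```

```text
[-0.49 -0.47 -0.51] 4.8 0.0598762077628559
-0.085 [-0.0845  0.005 ] [0.1 0.7 0.5] 0.4
-0.079 [-0.0786  0.005 ] [1.1 0.1 1.5] 0.65
-0.073 [-0.0725  0.005 ] [0.9 0.2 1.1] 0.9
-0.067 [-0.0665  0.005 ] [ 1.  -0.2  0.4] 1.15
-0.061 [-0.0605  0.005 ] [ 0.8 -0.2  0.5] 1.4
-0.055 [-0.0545  0.0039] [0.4 0.  0.8] 1.65
-0.049 [-0.0484  0.0027] [1.  0.1 1. ] 1.9
-0.043 [-0.0425  0.0015] [1.1 1.4 0.5] 2.15
-0.037 [-0.0364  0.0003] [ 0.  -0.6 -0.5] 2.4
-0.031 [-0.0305 -0.0001] [0.9 0.6 0.1] 2.65
-0.025 [-0.0244 -0.    ] [0.4 0.3 0.5] 2.9
-0.019 [-0.0184 -0.    ] [ 0.5 -0.1  1.5] 3.15
-0.013 [-0.0125 -0.    ] [-0.5  0.8  0.9] 3.4
-0.007 [-0.0065 -0.    ] [1.6 0.2 1.1] 3.65
-0.001 [-0.0005 -0.0001] [0.5 0.4 0.1] 3.9
0.0 [0. 0.] [0.4 0.2 0.7] 4.15
0.0015 [0.0015 0.    ] [1.3 0.3 0.4] 4.4
0.003 [0.0031 0.    ] [-0.1  0.9  0.4] 4.65
0.0045 [ 0.0047 -0.    ] [0.3 0.5 0.8] 4.9
0.006 [ 0.0062 -0.    ] [ 0.6  0.7 -0.5] 5.15
0.0075 [ 0.0077 -0.    ] [ 0.8 -0.4  1.5] 5.4
0.009 [ 0.0092 -0.    ] [1.  0.1 0.5] 5.65
0.0105 [ 0.0107 -0.    ] [-0.1  0.   0.1] 5.9
0.012 [ 0.0121 -0.    ] [ 0.4  0.2 -0.3] 6.15
0.0135 [ 0.0137 -0.    ] [1.3 0.  0.2] 6.4
0.015 [ 0.0152 -0.    ] [0.4 0.3 0.5] 6.65
0.0165 [ 0.0167 -0.    ] [-0.   0.3  1.6] 6.9
0.018 [ 0.0182 -0.    ] [0.4 0.6 1.3] 7.15
0.0195 [0.0197 0.    ] [ 0.1  1.  -0.1] 7.4
0.021 [ 0.0212 -0.    ] [0.2 0.6 0.3] 7.65
0.0225 [0.0227 0.    ] [-0.1 -0.4  0.7] 7.9
0.024 [ 0.0242 -0.    ] [ 0.4  0.4 -0.4] 8.15
0.0255 [ 0.0257 -0.    ] [0.  0.3 0.8] 8.4
0.027 [ 0.0272 -0.    ] [ 0.6  0.7 -0.2] 8.65
0.0285 [ 0.0287 -0.    ] [-0.6 -0.1  1.2] 8.9
0.03 [0.0302 0.    ] [1.  0.1 0.8] 9.15
0.0315 [0.0317 0.    ] [1.2 0.8 0.6] 9.4
0.033 [0.0324 0.0001] [-3.5  0.7  3.1] 9.65
tin tray [ 0.0197 -0.0122] R 2.8 label deg 91.4 strip r 0.271 335
14.5
```

View pics/p1.png

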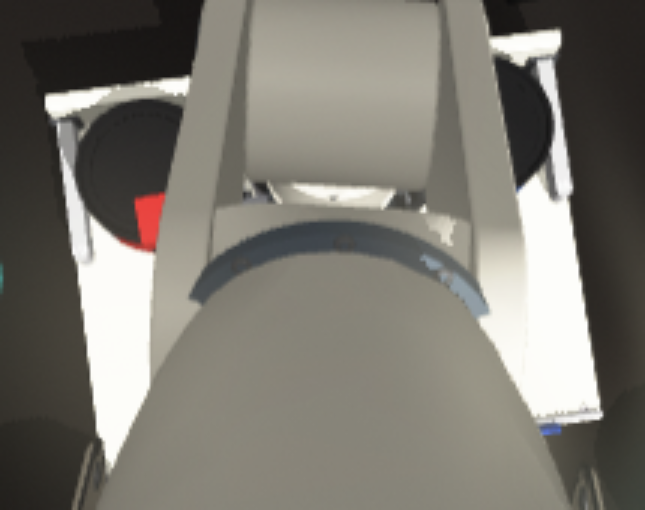

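The arm hides the tin in the top view, but contact at x=0.032 with rising force fits the tin being home. Now the first rolling stroke with the fingers shut.

```bash
cat >> h.py <<'E'
A=np.array([.081,0.])
def rp(phi,rho,tip=.041):
    x,y=A+rho*np.array([-np.cos(phi),np.sin(phi)]); return pose(x,y,tip,-phi)
def rad(F0,phi): f=ftray(F0); return -(f[0]*np.cos(phi)-f[1]*np.sin(phi)), f[0]*np.sin(phi)+f[1]*np.cos(phi), f[2]
def zero():
    s=[]
    for _ in range(5): bot.dwell(.04); s.append(force())
    return np.mean(s,0)
def stroke(p0,p1,rho=.0655,tgt=9.,n=None):
    p0,p1=np.radians([p0,p1]); p,o=rp(p0,rho+.006); bot.servo_line(p,o,velocity=.12); F0=zero(); f=0; log=[]
    while f<tgt-2.5 and rho>.055:
        rho-=.0012 if f<2 else .0006
        p,o=rp(p0,rho); bot.servo_line(p,o,velocity=.06); f=rad(F0,p0)[0]
    print("contact rho",round(rho,4),"f",round(f,1))
    n=n or max(1,int(np.ceil(abs(np.degrees(p1-p0))/6)))
    for ph in np.linspace(p0,p1,n+1)[1:]:
        rho-=float(np.clip((tgt-f)*.00012,-.0012,.0008)); p,o=rp(ph,rho); bot.servo_line(p,o,velocity=.05)
        f,ft,fz=rad(F0,ph); log.append((round(np.degrees(ph)),round(rho*1e3,1),round(f,1),round(ft,1),round(fz,1)))
        if f>18: print("HIGH"); break
    print(log); p,o=rp(ph,rho+.012); bot.servo_line(p,o,velocity=.12); print("t",round(get_obs()["time_s"],2))
E
python3 - <<'E'
from h import *
bot.servo_line(pose(.005,0,.042,0,.013)[0],velocity=.12); hand.move_gripper(0.)
print(get_obs()["gripper_width"],get_obs()["time_s"])
stroke(-30,30)
ims=[vision.read_camera(n)["frame"] for n in("scene","wrist")]
cv2.imwrite("pics/s1.png",np.vstack([cv2.resize(ims[0][180:330,80:350],(540,300)),cv2.resize(ims[1],(400,300),interpolation=cv2.INTER_AREA)[:, :].copy() if 0 else cv2.copyMakeBorder(cv2.resize(ims[1],(400,300)),0,0,0,140,0)])[:,:,::-1])
E
```

```text
-0.00011921173741578751 15.5333
contact rho 0.0577 f 6.8
[(-24, 57.4, np.float64(3.0), np.float64(1.0), np.float64(1.9)), (-18, 56.7, np.float64(5.8), np.float64(-0.2), np.float64(1.9)), (-12, 56.3, np.float64(7.5), np.float64(-0.5), np.float64(3.4)), (-6, 56.2, np.float64(8.7), np.float64(-1.4), np.float64(5.1)), (0, 56.1, np.float64(10.2), np.float64(-1.6), np.float64(5.8)), (6, 56.3, np.float64(9.7), np.float64(-2.1), np.float64(6.5)), (12, 56.3, np.float64(10.6), np.float64(-3.2), np.float64(6.6)), (18, 56.5, np.float64(11.5), np.float64(-2.8), np.float64(6.8)), (24, 56.8, np.float64(11.2), np.float64(-3.3), np.float64(7.7)), (30, 57.1, np.float64(12.1), np.float64(-2.7), np.float64(6.8))]
t 21.1
```

View pics/s1.png

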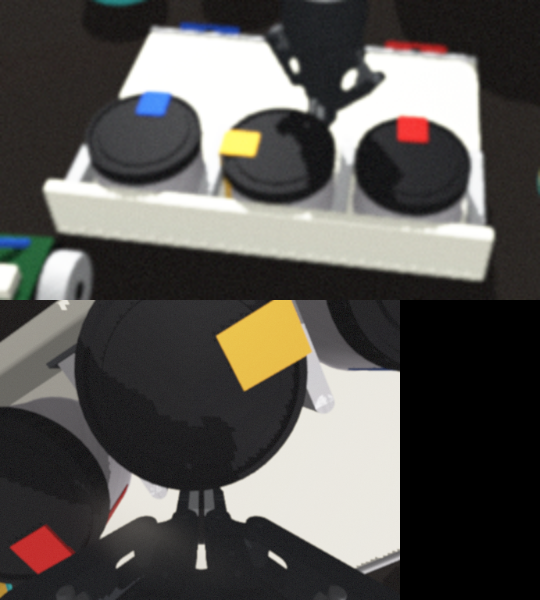

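The wrist view shows the tin and its strip clearly at (263,345 in the composite), and the tin has turned as intended. I'll measure the strip's direction from this camera and carry on stroking.

```bash
cat >> h.py <<'E'
def wl():
    c=vision.read_camera("wrist"); h=cv2.cvtColor(c["frame"],cv2.COLOR_RGB2HSV).astype(int)
    m=(h[...,0]>15)&(h[...,0]<33)&(h[...,1]>110)&(h[...,2]>90); M,ce,a=blob(m)
    cn=max(cv2.findContours(M.astype(np.uint8),0,2)[0],key=cv2.contourArea)[:,0]
    P=np.array([w2t(ray(c,q,.074)) for q in cn]); (cx,cy),wh,ang=cv2.minAreaRect((P*1e3).astype(np.float32))
    v=np.array([cx,cy])/1e3-A; g=np.degrees(np.arctan2(v[1],v[0])); e=ang+90*round((g-ang)/90)
    print("label: strip at",(round(cx,1),round(cy,1)),"size",np.round(wh,1),"by centroid",round(g,1),"by edges",round(e,1)); return g,e,c["frame"]
def back(): p,o=rp(0,.078); bot.servo_line(p,o,velocity=.15)
E
python3 - <<'E'
from h import *
wl(); back(); wl()
stroke(-34,34,rho=.0615,tgt=11)
back(); g,e,f=wl(); print(get_obs()["time_s"])
E
```

```text
label: strip at (85.5, -32.2) size [33.3 27.1] by centroid -82.0 by edges -90.1
label: strip at (85.8, -32.3) size [33.4 26.7] by centroid -81.6 by edges -90.2
contact rho 0.0561 f 9.4
[(-28, 55.9, np.float64(8.3), np.float64(-2.5), np.float64(4.0)), (-23, 55.6, np.float64(10.0), np.float64(-0.9), np.float64(4.0)), (-17, 55.5, np.float64(9.2), np.float64(-1.8), np.float64(4.8)), (-11, 55.2, np.float64(11.1), np.float64(-3.1), np.float64(3.7)), (-6, 55.3, np.float64(11.0), np.float64(-2.5), np.float64(6.8)), (0, 55.3, np.float64(11.3), np.float64(-3.3), np.float64(6.0)), (6, 55.3, np.float64(11.6), np.float64(-3.8), np.float64(6.1)), (11, 55.4, np.float64(12.5), np.float64(-4.1), np.float64(6.9)), (17, 55.6, np.float64(12.8), np.float64(-4.4), np.float64(8.2)), (23, 55.8, np.float64(14.1), np.float64(-4.1), np.float64(7.1)), (28, 56.1, np.float64(13.6), np.float64(-3.8), np.float64(7.9)), (34, 56.4, np.float64(14.4), np.float64(-4.0), np.float64(6.4))]
t 27.54
label: strip at (54.3, -14.2) size [32.7 26.8] by centroid -152.0 by edges -149.5
28.3333
```

```bash
python3 - <<'E'
from h import *
stroke(-20,14,rho=.0600,tgt=11)
back(); g,e,f=wl(); print(get_obs()["time_s"])
E
```

```text
contact rho 0.0552 f 9.9
[(-14, 55.1, np.float64(10.9), np.float64(-2.5), np.float64(5.9)), (-9, 55.1, np.float64(9.9), np.float64(-2.2), np.float64(5.0)), (-3, 54.9, np.float64(11.2), np.float64(-2.5), np.float64(6.9)), (3, 54.9, np.float64(12.0), np.float64(-3.5), np.float64(6.9)), (8, 55.1, np.float64(11.7), np.float64(-2.9), np.float64(6.8)), (14, 55.2, np.float64(13.3), np.float64(-3.6), np.float64(7.4))]
t 32.11
label: strip at (49.5, 3.0) size [32.6 26.9] by centroid 174.5 by edges 181.4
32.55
```

```bash
python3 - <<'E'
from h import *
p=get_obs()["position"]; bot.servo_line([p[0]-.03,p[1],.22],velocity=.2)
bot.goto_joints([1.323,.353,1.633,0,1.155,0])
c,f,y,r,b,d=see()
for n,m,pr in(("r",r,(202,153)),("y",y,(256,147)),("b",b,(314,138))):
    M,ce,a=blob(m,pr); print(n,a,w2t(ray(c,ce,.074)).round(4))
cv2.imwrite("pics/f1.png",cv2.resize(f[80:250,150:365,::-1],None,fx=3.5,fy=3.5,interpolation=cv2.INTER_CUBIC)); print(get_obs()["time_s"])
E
```

```text
r 269 [0.0417 0.1172]
y 283 [0.0448 0.0021]
b 224 [ 0.0429 -0.1238]
36.2
```

View pics/f1.png

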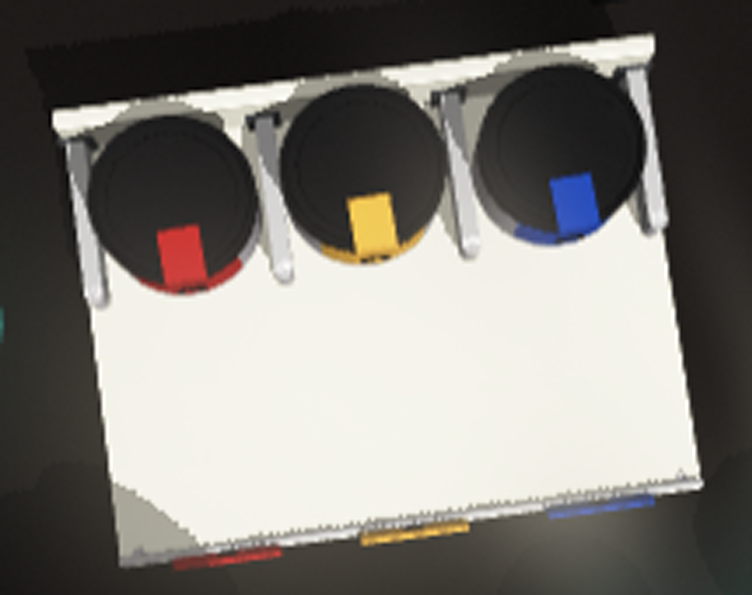

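The yellow tin stands against the fence at (363,172), its strip parallel to those of the red and blue tins, and both neighbours are unmoved. Handing in.

```bash
python3 -c "
from workcell import hand_in
print(hand_in())"
```

```text
the job is handed in; nothing more can be done
None
```

I handed the job in at about 36 s: the yellow tin is home against the back fence with its label within about 2° of square to the front by the camera, the blue and red tins have not moved, and the wrist force on the tin never read above about 16 N; the hand-in returned no verdict.

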